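Unguard the valve-ball dish, then present it a quarter turn round

ROBOT

A 6-joint arm with a two-finger parallel gripper is mounted at the origin on the work surface. World frame = base frame: x ahead of the robot, y to its left, z up, the work surface at z = 0. Lengths are in m, angles in rad, forces in N, time in s.
With the tool pointing down it reaches from about 0.25 to 0.8 m from the base axis. Payload 3.9 kg.
Tool frame: the origin (TCP) lies on the centre line of the jaws, within the pads' length; the fingertips stand 14 mm ahead of it and the grasp point (between the pads) lies 5 mm behind it (ctrl.tip_extent is the distance from the TCP to the fingertips, in m); z points along the fingers, y is the line along which they close (so a half turn about z gives the same grasp; the last joint's range is limited). The gripper opens to 85 mm and grips with 20 to 120 N. Pads are 22 mm wide; open, the fingers measure 114 mm over their backs; the gripper's body (76 mm by 85 mm) begins 54 mm behind the grasp point. The pads swing forward as they close: fully open they stand 13 mm farther back than shut.
Start: joints at [1.338, 0.26, -0.138, 1.173, 0, 1.571], TCP at [0.121, 0.511, 0.245] pointing down, gripper open.
Joint ranges: [-2.78, 2.78], [-0.83, 1.72], [-1.28, 1.37], [-1.9, 2.12], [-1.57, 1.48], [-3.14, 3.14]. Speed limits (rad/s): [2.57, 2.57, 3.14, 3.14, 3.14, 3.14].

INTERFACE

Orientations are given as a unit quaternion [w, x, y, z].
In Python, from plant import ctrl gives the robot as it stands.
- The arm moves only by the tool play_rows, never from a script. Its argument "steps" is a list that holds one entry, the list of rows, each a list of 4 numbers: the shift along the tool's x, y, z each as a share of 500 mm, from -1 to 1, then the turn about the tool's z as a share of pi/2 rad, from -1 to 1. A call has exactly 5 rows; each row is the pose to reach, as a shift and turn from the pose commanded when the call began, along the tool's axes at that moment; what a row does not reach only later rows make up. A row lasts 1/8 s, in which the tool goes at most 62.5 mm and 10.7 degrees, less where a joint would pass 70% of its speed; a pose out of reach is approached as far as the arm can. A call with a number of a shift or a turn outside -1 to 1 is refused whole. A call with a gripper value outside its range is refused whole. "grip" is the opening, from 0 (shut) to 1 (fully open), set as the call begins (left out, the last holds). The fingers move at their own pace and stop on an object; "force" is the grip in N (left out, the last holds). Time passes only in rows, so rows that repeat a pose let the fingers close, or fill a call up. It gives the time, the measured TCP pose, the force, the opening and the grip force at its end, in the units of the state.
- ctrl.sense(): the state, without advancing time (a new reading comes with each control period).
- ctrl.snapshot(name): name is "scene" or "side" or "wrist"; returns a dict with "image" (420x560x3 uint8, red, green, blue), "fx", "fy", "cx", "cy" (pixels), "camera_from_world" (4x4, takes a point from world to camera coordinates). Camera axes: x right, y down, z forward; pixel columns grow to the right and rows downward; lengths in m; the calibration is good to about 2 mm. A picture is of the moment at which its call begins. There is no depth.
- ctrl.finish_job(): hands the job in; it is judged then, once.
Trained networks look in a picture, given as the dict that the camera call returned (one of the last four; its "shot" number tells which), for a name from the list of things; names that differ only in an ending like _2 or _b are one class to them, and where a whole thing is asked for, a point or a joint stands for the part that bears it (a point fixed in the world has none). Each returns a list of dicts, best first, with "confidence" (0 to 1); they miss things now and then, are a little off and sometimes report something else, mostly with a low value. They report only what shows in the picture. A call takes as long as a camera call. They do not tell look-alikes from the thing itself.
- ctrl.boxes_of(picture, query): "box" ([left, top, width, height] in pixels, round what is visible of it).
- ctrl.cut_out(picture, query): "mask" (420x560 bool, what is visible of it) and "box" ([left, top, width, height] in pixels, round what is visible of it).
- ctrl.pinpoint(picture, query): "position" ([column, row] in pixels: a listed point, or the origin of a listed thing).
The state is a dict: "t": time; "joints": joint angles; "joint_vel": joint speeds; "effort": joint torques, N m; "ee_pos": TCP position; "tcp_rot": TCP orientation; "force": force on the tool from outside, world axes, zero at the start; "wrist_torque": the same for the moment, N m; "finger_gap": opening from 0.0 (shut) to 1.0 (fully open); "gripper_force": force on a finger pad.
Only numpy, scipy, OpenCV 4.12 (cv2) and the standard library are available. Lean on these libraries where they do the work, as an engineer would, in place of code of your own. Each camera call takes 0.05 s, during which the arm holds its last target. There are 200 camera calls.

TASK

Take the orange guard off the valve-ball dish and leave it hanging astride the bar of the low rail, one leg down each side. Then lift the dish by its bail about 10 cm straight up above its black mat and turn it a quarter turn anticlockwise (seen from above), so that the red pouring lip points the way of the mat's yellow stripe. Keep the dish level and the black ball in its middle throughout, leave the other bench things alone, and finish holding the dish still up there: do not put it down or let go.

Things in the scene. Friction and masses are not known exactly. Their poses are not given: they have to be found in the camera images.
- mat: fixed black rubber mat, 200 (x) x 230 (y) x 4 mm thick, lying flat; origin centre of its underside, on the bench. A yellow stripe 150 mm long runs along its +y edge. Dish and guard start centred on it within 3 mm and with the same yaw within 0.05 rad, so the dish's lip starts along the mat's +x and must end along its +y
- dish: white shallow round dish on the mat, 116 mm across, rim 22 mm high, 0.22 kg; origin centre of underside, +x to its red pouring lip, z up. Inside: flat middle of 6 mm radius 4 mm above the underside, then a slope of about 10 degrees, 28 degrees beyond 36 mm radius. A steel bail rises from the rim at y = +-55 mm and crosses over along dish y
- dish_bail (a point): middle of the bail's straight bar, 67 mm above the dish's underside on its axis; bar 12 mm wide (dish x), 10 mm high, runs 116 mm along the dish's y; free space under it down to the ball's top 30 mm above the underside. Pinch it across dish x from above
- dish_lip (a point): tip of the red pouring lip (34 x 32 x 4 mm), 85 mm from the dish's axis along its +x, 22 mm above its underside
- ball_center (a point): centre of the loose black rubber ball, 26 mm diameter, 25 g, resting in the middle of the dish; it rolls freely
- guard: orange loose guard, an upside-down U standing on two black feet over the dish, 0.18 kg, 126 mm high; origin between the feet at foot level, z up. Top strap 160 (y) x 24 (x) x 6 mm, underside 88 mm up; legs at y = +-77, 148 mm apart inside; feet 14 (y) x 34 (x). Two stops 5 mm deep under the strap at y = +-16 leave a 26 mm notch for a bar along guard x. Hangs steadily, heavy feet
- guard_tab (a point): centre of the grip tab standing on the middle of the guard's strap, 110 mm above the feet; tab 12 mm thick (guard x), 34 mm long (guard y), 32 mm high (94 to 126 mm above the feet). Pinch it across guard x from above
- guard_saddle (a point): middle of the underside of the guard's top strap, 88 mm above the feet: the point that rests on the bar
- rail: fixed low rail: a round horizontal bar 14 mm in diameter and 220 mm long along its y axis, axis 140 mm above the bench, on a post with a round foot at each end; origin on the bench below its middle
- rail_mid (a point): middle of the bar, on its axis 140 mm above the bench; the bar's top is 7 mm higher
- screwdriver: bystander: yellow-handled screwdriver lying on the bench beyond the work area
- fuse_holder: bystander: white ceramic fuse holder with brass clips, 75 mm long, 46 mm high
- impeller: bystander: stainless steel pump impeller, 84 mm across, 26 mm high
- nozzle: bystander: blue plastic spray nozzle, 32 mm across, 52 mm high, standing
- grease: bystander: grey grease jar with a green lid, 68 mm across, 75 mm high
Things that resemble listed ones, but are neither listed nor needed, are in the scene too. Of the things shaped like the dish, the white one is meant. Of the things shaped like the guard, the orange one is meant.

How it is judged:
On the way, in this order (a step that is already met when the one before it is completed fails the run):
1. the guard hangs astride the rail's bar, let go (contact force between guard and rail above 0.3 N and distance between guard_saddle and rail_mid below 0.085 m and z of guard_saddle in the frame of rail between 0.135 and 0.165 m and angle between guard's own z axis and vertical below 0.4 rad and angle between the x axis of guard and the y axis of rail, either way round below 0.5 rad and contact force between guard and the fingers below 0.05 N and linear speed of guard below 0.05 m/s), for 0.3 s.
2. the dish is lifted level off its mat in the fingers, ball in the middle (contact force between dish and the fingers above 0.5 N and angle between dish's own z axis and vertical below 0.14 rad and horizontal distance between ball_center and dish below 0.014 m and distance between ball_center and dish below 0.03 m and height (world z) of dish above 0.03 m), for 0.2 s.
At the end, for the whole second after the job is handed in: Fingers hold the dish still, 60-170 mm over the bench, within 45 mm of over the mat's centre, level to 0.14 rad, lip along mat +y to 0.2 rad, ball within 14 mm of its centre, rail and guard untouched; guard hangs released on the bar, square to 0.5 rad, tilt under 0.4, within 85 mm of mid-bar (all of step 1 and contact force between dish and the fingers above 0.5 N and angle between dish's own z axis and vertical below 0.14 rad and horizontal distance between ball_center and dish below 0.014 m and distance between ball_center and dish below 0.03 m and height (world z) of dish between 0.06 and 0.17 m and horizontal distance between dish and mat below 0.045 m and angle between the x axis of dish and the y axis of mat, either way round below 0.2 rad and y of dish_lip in the frame of mat above 0.03 m and linear speed of dish below 0.03 m/s and angular speed of dish below 0.15 rad/s and contact force between dish and rail below 0.05 N and contact force between dish and guard below 0.05 N); the arm keeps its last pose, push and grip.
It fails at once if the ball rolls out of the middle of the dish (over 28 mm from its centre) (horizontal distance between ball_center and dish above 0.028 m).
It fails at once if the dish is tipped by more than 0.3 rad (angle between dish's own z axis and vertical above 0.3 rad).
It fails at once if another thing on the bench is moved by more than 30 mm (distance of any of screwdriver, fuse_holder, impeller, nozzle, grease from where it was at the start of the episode above 0.03 m).
It also fails if it takes over 58 s, if anything falls off the work surface, if the arm or the gripper's body presses on something with over 40 N, if the wrist force passes 120 N, or if a joint passes its speed limit or range.

## Working session

There is one attempt and no reset: what is moved stays moved. The work goes in short steps, Python scripts to look and compute and a tool call to move; the robot and the scene stay as the last step left them, time stands still between calls to the robot, and variables do not carry over. Pictures are saved under pics/ and viewed, at most 10 in all, crops included, and the job is handed in when it is done.

Besides the shell and the picture viewer there is one more tool, called after "Call:" in YAML: its name, and indented under it one key for each argument. play_rows: Moves the arm, as the interface text tells. Shift numbers are shares of 500 mm and turn numbers shares of pi/2 rad, none past 1 either way. Its arguments: {"type":"object","properties":{"steps":{"type":"array"},"grip":{"type":"number"},"force":{"type":"number"}},"required":["steps"]}

```bash
mkdir -p pics; cat > h.py <<'E'
import numpy as np, cv2
from plant import ctrl
def snap(n): return ctrl.snapshot(n)
def save(s,f): cv2.imwrite('pics/'+f, s['image'][:,:,::-1])
def P(s):
    K=np.array([[s['fx'],0,s['cx']],[0,s['fy'],s['cy']],[0,0,1]]); return K@np.array(s['camera_from_world'])[:3]
def onz(s,uv,z):
    M=P(s); H=np.c_[M[:,0],M[:,1],M[:,2]*z+M[:,3]]; p=np.linalg.solve(H,[*uv,1]); return p[:2]/p[2]
def tri(ss,uvs):
    A=[]
    for s,(u,v) in zip(ss,uvs):
        M=P(s); A+= [u*M[2]-M[0], v*M[2]-M[1]]
    X=np.linalg.svd(np.array(A))[2][-1]; return X[:3]/X[3]
def proj(s,p): q=P(s)@np.r_[p,1]; return q[:2]/q[2]
E
python3 - <<'E'
from h import *
np.set_printoptions(precision=4,suppress=True)
s=snap('scene');d=snap('side')
save(s,'a.png');save(d,'b.png')
Z=dict(guard_tab=.114,guard_saddle=.092,dish_lip=.026,dish_bail=.071,rail_mid=.14,mat=0,rail=0,guard=.004)
for q in Z:
    for n,c in(('sc',s),('si',d)):
        print(q,n,[(np.round(r['position']).tolist(),round(r['confidence'],2),onz(c,r['position'],Z[q]).round(3).tolist()) for r in ctrl.pinpoint(c,q)])
for c in(s,d): print(np.linalg.inv(np.array(c['camera_from_world']))[:3,3])
print(ctrl.sense()['t'],ctrl.sense()['tcp_rot'],ctrl.sense()['finger_gap'],ctrl.sense()['gripper_force'])
E
```

```text
guard_tab sc [([137.0, 151.0], 0.75, [0.293, -0.512]), ([240.0, 202.0], 0.7, [0.506, -0.212]), ([348.0, 148.0], 0.62, [0.331, 0.127])]
guard_tab si [([355.0, 148.0], 0.85, [0.289, -0.505]), ([207.0, 264.0], 0.59, [0.708, 0.123]), ([296.0, 192.0], 0.56, [0.493, -0.21])]
guard_saddle sc [([236.0, 203.0], 0.87, [0.493, -0.222]), ([133.0, 157.0], 0.84, [0.296, -0.528]), ([281.0, 296.0], 0.67, [0.787, -0.121])]
guard_saddle si [([299.0, 195.0], 0.87, [0.483, -0.229]), ([353.0, 278.0], 0.82, [0.325, 0.132]), ([351.0, 152.0], 0.63, [0.303, -0.506])]
dish_lip sc [([169.0, 225.0], 0.9, [0.509, -0.423]), ([228.0, 238.0], 0.58, [0.567, -0.252])]
dish_lip si [([290.0, 181.0], 0.89, [0.527, -0.402]), ([276.0, 204.0], 0.69, [0.563, -0.264]), ([300.0, 197.0], 0.31, [0.484, -0.308]), ([284.0, 332.0], 0.3, [0.496, 0.26])]
dish_bail sc [([237.0, 210.0], 0.82, [0.503, -0.222]), ([136.0, 235.0], 0.74, [0.564, -0.504])]
dish_bail si [([282.0, 158.0], 0.62, [0.56, -0.495]), ([298.0, 203.0], 0.61, [0.487, -0.21])]
rail_mid sc [([395.0, 182.0], 0.9, [0.491, 0.229])]
rail_mid si [([286.0, 296.0], 0.89, [0.489, 0.244])]
mat sc [([241.0, 217.0], 0.92, [0.479, -0.214])]
mat si [([299.0, 220.0], 0.82, [0.484, -0.213]), ([293.0, 195.0], 0.51, [0.51, -0.351])]
rail sc [([237.0, 199.0], 0.73, [0.413, -0.222])]
rail si [([287.0, 330.0], 0.76, [0.49, 0.236])]
guard sc [([242.0, 217.0], 0.84, [0.483, -0.209]), ([342.0, 170.0], 0.73, [0.327, 0.123]), ([146.0, 172.0], 0.66, [0.285, -0.511])]
guard si [([351.0, 176.0], 0.96, [0.296, -0.479]), ([297.0, 218.0], 0.79, [0.488, -0.216]), ([298.0, 202.0], 0.4, [0.491, -0.307])]
[ 1.2548 -0.1804  1.1725]
[0.4212 0.9073 0.9153]
0.9 [-0.      0.1161  0.9932  0.    ] 0.9986282401822674 0.0
```

View pics/a.png

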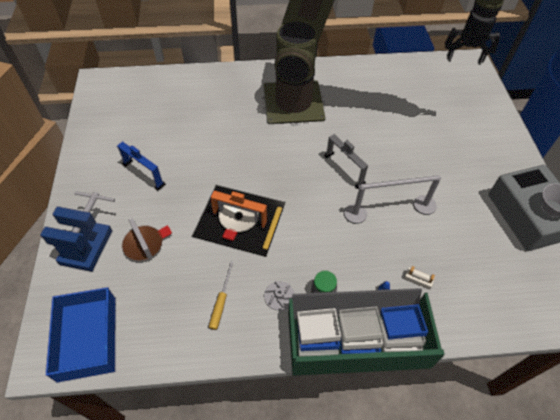

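View pics/b.png

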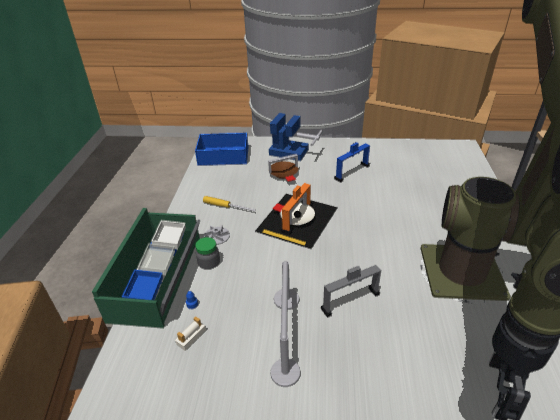

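The scene picture shows the orange guard over the white dish on the mat (about 240,215), with the stripe on the right, the rail at (360-437,180) and a grey look-alike guard at (345,155). The side picture agrees: guard at (297,205), rail at (286,270-365).

```bash
cat > m.py <<'E'
from h import *
np.set_printoptions(precision=4,suppress=True)
def ground(c,mask,z):
    v,u=np.nonzero(mask); return np.array([onz(c,(a,b),z) for a,b in zip(u,v)],np.float32)
def ctr(c,mask):
    k=max(cv2.findContours(mask.astype(np.uint8),0,1)[0],key=cv2.contourArea); return k[:,0]
def measure(c,win):
    im=c['image'].astype(int);R,G,B=im[...,0],im[...,1],im[...,2]
    w=np.zeros(R.shape,bool); w[win[1]:win[3],win[0]:win[2]]=1
    yel=w&(R>150)&(G>110)&(B<90)&(G>R*.62); org=w&(R>130)&(G<R*.6)&(G>R*.25)&(B<R*.4); red=w&(R>120)&(G<R*.2)&(B<R*.25)
    for n,m,z in(('yel',yel,.004),('red',red,.024),('org',org,.092)):
        if m.sum()<10: print(n,m.sum());continue
        g=ground(c,m,z); e=np.linalg.eigh(np.cov(g.T))[1][:,1]; print(n,m.sum(),g.mean(0),'dir',np.degrees(np.arctan2(e[1],e[0])))
    r=ctrl.cut_out(c,'mat')
    if r:
        g=np.array([onz(c,p,.004) for p in ctr(c,r[0]['mask'])],np.float32); print('mat',r[0]['confidence'],cv2.minAreaRect(cv2.convexHull(g)*1000))
E
python3 - <<'E'
from m import *
s=snap('scene');d=snap('side')
measure(s,(190,180,290,255));measure(d,(250,175,345,250))
R=[]
for c in(s,d):
    r=ctrl.cut_out(c,'rail'); m=r[0]['mask']; print('rail',r[0]['confidence'],r[0]['box'],m.sum())
p=[]
for c in (s,d):
    p.append(ctrl.pinpoint(c,'rail_mid')[0]['position'])
print('mid',tri([s,d],p))
for n in('guard_tab','guard_saddle'):
    a=min(ctrl.pinpoint(s,n),key=lambda r:np.hypot(r['position'][0]-240,r['position'][1]-202))['position']
    b=min(ctrl.pinpoint(d,n),key=lambda r:np.hypot(r['position'][0]-297,r['position'][1]-194))['position']
    print(n,tri([s,d],[a,b]))
# bar ends by scene/side rough pixels
print('bar',onz(s,(360,184),.14),onz(s,(437,178.5),.14),onz(d,(286,264),.147),onz(d,(285,370),.0))
E
```

```text
yel 185 [ 0.527  -0.1227] dir 158.72443843989797
red 2
org 465 [ 0.4943 -0.2182] dir 57.23075093948074
mat 0.81 ((486.018798828125, -219.14710998535156), (229.47935485839844, 203.8243408203125), 68.16390991210938)
yel 133 [ 0.5253 -0.122 ] dir 134.65923406044556
red 8
org 360 [ 0.5031 -0.1836] dir 79.45596647201879
mat 0.92 ((487.0447082519531, -209.7287139892578), (236.43626403808594, 204.68075561523438), 68.34160614013672)
rail 0.85 [342.8, 175.4, 97.6, 47.4] 1279
rail 0.59 [270.4, 259.1, 31.6, 128.0] 1670
mid [0.6258 0.1555 0.326 ]
guard_tab [ 0.504  -0.2177  0.1138]
guard_saddle [ 0.495  -0.2173  0.0879]
bar [0.4892 0.1284] [0.4875 0.3501] [0.4958 0.1449] [0.4862 0.3471]
```

Call:
play_rows:
  steps:
    - [[-0.08,-0.09,-0.02,0.11],[-0.16,-0.18,-0.04,0.22],[-0.23,-0.27,-0.06,0.33],[-0.3,-0.36,-0.08,0.44],[-0.38,-0.45,-0.1,0.55]]
  grip: 1

```text
t: 2.12
ee_pos: [0.2545, 0.2465, 0.2958]
tcp_rot: [0.0, 0.523, 0.852, 0.001]
force: [0.6, 1.6, 0.2]
finger_gap: 1.0
gripper_force: 0.0
```

Call:
play_rows:
  steps:
    - [[-0.12,0,0,0.11],[-0.24,0,0,0.22],[-0.36,0,0,0.33],[-0.48,0,0,0.44],[-0.6,0,0,0.54]]

```text
t: 2.75
ee_pos: [0.3917, -0.0208, 0.2957]
tcp_rot: [0.0, 0.828, 0.561, 0.001]
force: [1.4, 1.8, 0.8]
finger_gap: 1.0
gripper_force: 0.0
```

Call:
play_rows:
  steps:
    - [[-0.07,0.08,0,0],[-0.14,0.16,0,0],[-0.21,0.25,0,0],[-0.29,0.33,0,0],[-0.29,0.33,0,0]]

```text
t: 3.38
ee_pos: [0.493, -0.2174, 0.2943]
tcp_rot: [0.0, 0.827, 0.561, -0.0]
force: [0.3, 0.2, -1.0]
finger_gap: 1.002
gripper_force: 0.0
```

```bash
python3 - <<'E'
from m import *
c=snap('wrist');s=snap('scene');d=snap('side'); save(c,'w1.png')
measure(c,(0,0,560,420))
Z=dict(guard_tab=.114,guard_saddle=.092,dish_lip=.026,dish_bail=.071,mat=0,guard=.004)
for q in Z:
    print(q,[(np.round(r['position']).tolist(),round(r['confidence'],2),onz(c,r['position'],Z[q]).round(4).tolist()) for r in ctrl.pinpoint(c,q)])
print(ctrl.sense()['ee_pos'],np.linalg.inv(np.array(c['camera_from_world']))[:3])
E
```

```text
yel 3314 [ 0.6191 -0.1834] dir 147.837218890357
red 1175 [ 0.5455 -0.3141] dir 81.0977341032877
org 3129 [ 0.492  -0.2186] dir 78.0792428430935
mat 0.73 ((489.8730163574219, -215.1155548095703), (229.9407958984375, 201.4603271484375), 68.49182891845703)
guard_tab [([276.0, 183.0], 0.81, [0.4914, -0.215])]
guard_saddle [([275.0, 175.0], 0.84, [0.4914, -0.2129])]
dish_lip [([351.0, 167.0], 0.79, [0.5686, -0.2498]), ([357.0, 301.0], 0.71, [0.5222, -0.4192])]
dish_bail [([273.0, 173.0], 0.71, [0.4888, -0.2147]), ([413.0, 359.0], 0.65, [0.5604, -0.4895]), ([275.0, 181.0], 0.43, [0.4873, -0.2234])]
mat []
guard [([274.0, 164.0], 0.75, [0.4872, -0.2184]), ([228.0, 386.0], 0.75, [0.2994, -0.5032])]
[ 0.4915 -0.2134  0.2957] [[ 0.9294 -0.3498 -0.1175  0.5231]
 [-0.369  -0.8812 -0.2957 -0.1413]
 [-0.0001  0.3181 -0.948   0.4217]]
```

View pics/w1.png

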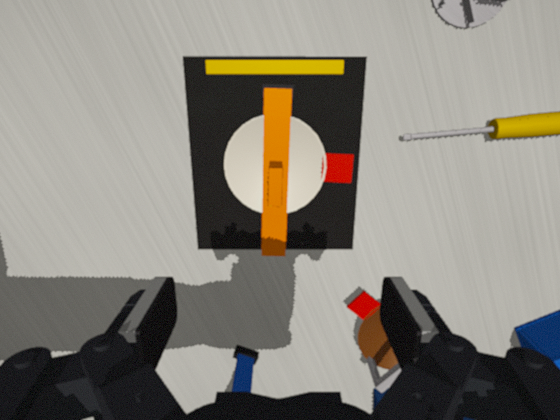

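The wrist picture shows the orange strap from (278,88) to (274,253) with its tab at about (275,185), the white dish centred at (275,163) and its red lip at (340,168), all square to the mat.

```bash
python3 - <<'E'
from m import *
c=snap('wrist')
a=onz(c,(278,88),.098);b=onz(c,(274,249),.098);print(a,b,(a+b)/2,np.degrees(np.arctan2(*(a-b)[::-1])))
a=onz(c,(275,163),.026);l=onz(c,(354,168),.026);print(a,l,l-a,np.degrees(np.arctan2(*(l-a)[::-1])))
E
```

```text
[ 0.5213 -0.1369] [ 0.462  -0.2776] [ 0.4917 -0.2073] 67.15167740834526
[ 0.4891 -0.2102] [ 0.5703 -0.2481] [ 0.0812 -0.0379] -25.014522756787002
```

Call:
play_rows:
  steps:
    - [[0,0,0.1,0.01],[0,0,0.2,0.01],[0,0,0.29,0.01],[0,0,0.355,0.01],[0,0,0.355,0.01]]
  grip: 1

```text
t: 4.55
ee_pos: [0.4893, -0.2129, 0.1155]
tcp_rot: [-0.003, 0.831, 0.557, -0.002]
force: [-0.0, -0.1, 1.0]
finger_gap: 1.001
gripper_force: 0.0
```

Call:
play_rows:
  steps:
    - [[0,0,0,0],[0,0,0,0],[0,0,0,0],[0,0,0,0],[0,0,0,0]]
  grip: 0
  force: 50

```text
t: 5.18
ee_pos: [0.492, -0.2143, 0.1186]
tcp_rot: [0.001, 0.831, 0.557, 0.0]
force: [-0.7, -0.3, 3.9]
finger_gap: 0.129
gripper_force: 50.2
```

Call:
play_rows:
  steps:
    - [[0,0,0,0],[0,0,0,0],[0,0,0,0],[0,0,0,0],[0,0,0,0]]

```text
t: 5.8
ee_pos: [0.492, -0.2143, 0.1186]
tcp_rot: [0.001, 0.831, 0.557, 0.0]
force: [-1.2, 0.4, 6.2]
finger_gap: 0.131
gripper_force: 50.3
```

Call:
play_rows:
  steps:
    - [[0,0,-0.05,0],[0,0,-0.12,0],[0,0,-0.2,0],[0,0,-0.3,0],[0,0,-0.4,0]]

```text
t: 6.42
ee_pos: [0.4911, -0.2139, 0.3185]
tcp_rot: [-0.001, 0.831, 0.557, -0.0]
force: [0.2, 0.3, -2.2]
finger_gap: 0.132
gripper_force: 49.3
```

```bash
python3 - <<'E'
from m import *
s=snap('scene');d=snap('side'); cv2.imwrite('pics/c.png',np.hstack([cv2.resize(s['image'][120:270,160:460],(600,300)),])[:,:,::-1])
im=cv2.resize(np.vstack([s['image'][100:260,150:460],d['image'][170:390,200:510]]),None,fx=1.5,fy=1.5); cv2.imwrite('pics/c.png',im[:,:,::-1])
print(ctrl.sense()['ee_pos'],ctrl.sense()['finger_gap'],ctrl.sense()['force'])
for c in(s,d): print([(r['position'],onz(c,r['position'],.14)) for r in ctrl.pinpoint(c,'rail_mid')])
for c in(s,d):
  for r in ctrl.boxes_of(c,'rail'): print(r)
E
```

```text
[ 0.494  -0.2151  0.3232] 0.1298246979705754 [-0.2316 -1.1867 -0.8884]
[([397.4, 183.7], array([0.4967, 0.2335]))]
[([285.4, 297.9], array([0.4896, 0.2484]))]
{'box': [343.2, 175.3, 100.1, 47.2], 'confidence': 0.63}
{'box': [270.8, 261.8, 32.1, 124.0], 'confidence': 0.79}
```

View pics/c.png

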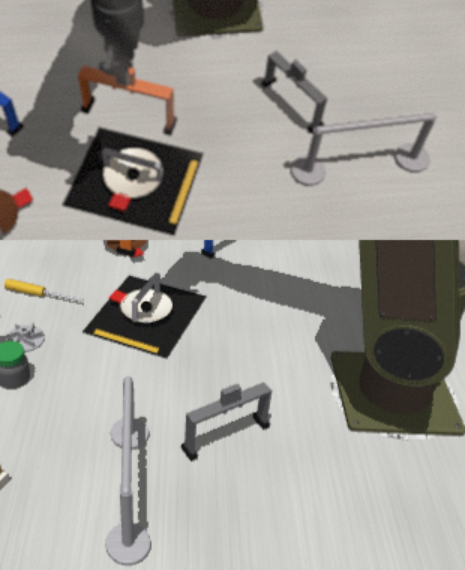

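The guard hangs level in the fingers at scene (235,160), the dish with ball is undisturbed at about (238,215), and the grey guard's near end (about 365,180) stands close to the rail's right-hand post.

```bash
python3 - <<'E'
from m import *
s=snap('scene');d=snap('side')
m=ctrl.cut_out(d,'rail')[0]['mask']
for v in range(268,350,12):
    u=np.nonzero(m[v])[0]; print(v,u.min(),u.max(),onz(d,(u.mean()+.0,v),.14))
m=ctrl.cut_out(s,'rail')[0]['mask']
for u in range(372,425,10):
    v=np.nonzero(m[:,u])[0]; print(u,v.min(),v.max(),onz(s,(u,v.mean()),.14))
# grey guard near end
print('grey',onz(d,(200+192/1.5,170+(455-240)/1.5),0),onz(d,(200+268/1.5,170+(423-240)/1.5),0))
print(onz(s,(342.8,200),0), onz(s,(357,215),0),onz(s,(425,206),0), onz(d,(286,298),0),onz(d,(286,373),0))
E
```

```text
268 282 288 [0.498  0.1521]
280 281 289 [0.4948 0.1925]
292 276 297 [0.4884 0.2303]
304 275 297 [0.4868 0.2663]
316 281 287 [0.4887 0.3005]
328 281 286 [0.4873 0.3327]
340 279 287 [0.4859 0.3633]
372 183 187 [0.4954 0.1613]
382 182 186 [0.4942 0.1901]
392 180 186 [0.493  0.2189]
402 179 183 [0.4883 0.2487]
412 177 182 [0.4853 0.2783]
422 176 213 [0.5505 0.2898]
grey [0.3854 0.1754] [0.2455 0.0937]
[0.4428 0.1051] [0.5018 0.1389] [0.486  0.3548] [0.5003 0.1296] [0.4833 0.3547]
```

Call:
play_rows:
  steps:
    - [[0.06,-0.025,0,-0.08],[0.16,-0.07,0,-0.19],[0.26,-0.11,0,-0.3],[0.36,-0.15,0,-0.41],[0.46,-0.19,0,-0.52]]

```text
t: 7.55
ee_pos: [0.4907, 0.0363, 0.3172]
tcp_rot: [-0.0, 0.539, 0.842, -0.0]
force: [1.3, -0.9, -1.8]
finger_gap: 0.13
gripper_force: 49.3
```

Call:
play_rows:
  steps:
    - [[0.1,0.045,0,-0.1],[0.2,0.09,0,-0.21],[0.3,0.13,0,-0.31],[0.36,0.16,0,-0.41],[0.4,0.18,0,-0.51]]

```text
t: 8.18
ee_pos: [0.4898, 0.2558, 0.3168]
tcp_rot: [-0.001, 0.167, 0.986, -0.0]
force: [0.1, 0.4, -2.2]
finger_gap: 0.132
gripper_force: 49.3
```

Call:
play_rows:
  steps:
    - [[0,0,0,-0.1],[0,0,0,-0.19],[0,0,0,-0.25],[0,0,0,-0.25],[0,0,0,-0.25]]

```text
t: 8.8
ee_pos: [0.4901, 0.2539, 0.3174]
tcp_rot: [-0.0, -0.024, 1.0, -0.0]
force: [0.1, 0.4, -1.7]
finger_gap: 0.13
gripper_force: 49.3
```

```bash
python3 - <<'E'
from m import *
s=snap('scene');d=snap('side');w=snap('wrist');st=ctrl.sense();print(st['ee_pos'],st['tcp_rot'],st['force'])
z=st['ee_pos'][2]-.1186+.004   # feet height
for c in(s,d):
    for q,h in(('guard_saddle',z+.088),('guard_tab',z+.11),('guard',z)):
        print(q,[(np.round(r['position']),round(r['confidence'],2),onz(c,r['position'],h)) for r in ctrl.pinpoint(c,q)])
im=np.vstack([s['image'][90:250,280:560],d['image'][100:390,180:460]]);im=cv2.resize(im,None,fx=1.3,fy=1.3)
w2=w['image']; 
cv2.imwrite('pics/d.png',np.hstack([im[:580],cv2.resize(cv2.copyMakeBorder(w2,0,0,0,0,0),(436,im[:580].shape[0]))])[:,:,::-1])
E
```

```text
[0.4902 0.254  0.3177] [-0.0001 -0.0246  0.9997 -0.0001] [-0.3116 -1.0791 -1.6904]
guard_saddle [(array([346., 153.]), 0.93, array([0.5017, 0.0673])), (array([135., 158.]), 0.85, array([ 0.4774, -0.4593])), (array([419., 144.]), 0.62, array([0.4852, 0.2576]))]
guard_tab [(array([343., 145.]), 0.97, array([0.4952, 0.0575])), (array([136., 148.]), 0.92, array([ 0.4629, -0.4532])), (array([424., 141.]), 0.56, array([0.4981, 0.2608]))]
guard [(array([342., 168.]), 0.86, array([0.4795, 0.0717])), (array([147., 174.]), 0.74, array([ 0.4569, -0.4506])), (array([412., 167.]), 0.69, array([0.49  , 0.2624])), (array([236., 218.]), 0.44, array([ 0.6148, -0.2203]))]
guard_saddle [(array([352., 282.]), 0.9, array([0.3503, 0.3298])), (array([285., 254.]), 0.77, array([0.4854, 0.2575])), (array([354., 149.]), 0.71, array([ 0.3211, -0.1818]))]
guard_tab [(array([352., 274.]), 0.73, array([0.3509, 0.3293])), (array([285., 246.]), 0.63, array([0.4859, 0.2583])), (array([353., 148.]), 0.58, array([ 0.3269, -0.1528])), (array([294., 200.]), 0.55, array([0.4763, 0.098 ]))]
guard [(array([351., 172.]), 0.64, array([ 0.323 , -0.1973]))]
```

View pics/d.png

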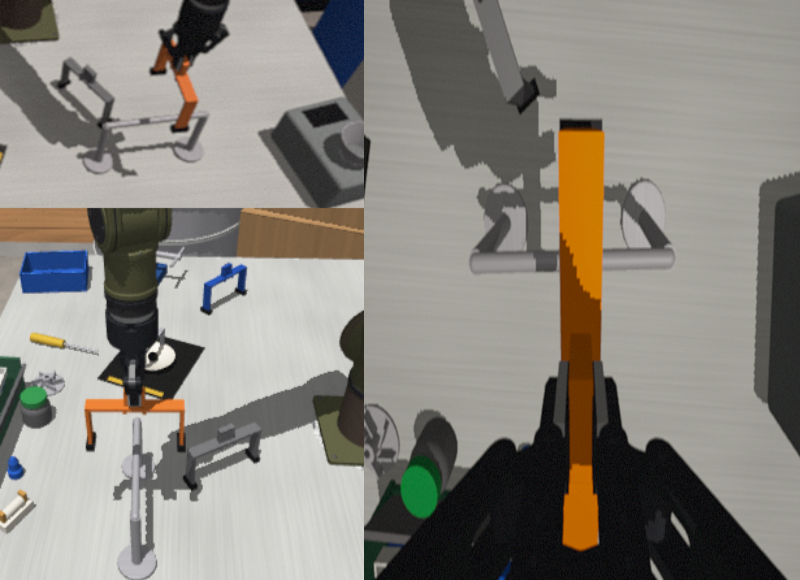

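The guard is held square above the bar: legs at side crop (90,430) and (183,430) straddle the bar end-on at (137,430). The wrist view (right) shows the bar crossing at row about 260, under the strap.

```bash
python3 - <<'E'
from m import *
d=snap('side');w=snap('wrist');st=ctrl.sense()
zf=st['ee_pos'][2]-.1186+.004
im=w['image'].astype(int)
g=cv2.cvtColor(w['image'],cv2.COLOR_RGB2GRAY).astype(int)
for u in(160,200,230,320,350,380): print(u,g[170:206:1,u].tolist())
for u in (145,200,245,309,350,390): print(u,onz(w,(u,188.5+(187-189)*(u-190)/160),.14))
im=d['image'].astype(int);R,G,B=im[...,0],im[...,1],im[...,2]
m=(R>120)&(G<R*.6)&(G>R*.25)&(B<R*.4);m[:, :235]=0;m[:,335:]=0;m[:240]=0;m[310:]=0
v,u=np.nonzero(m);print(u.min(),u.max(),v.min(),v.max())
for r in range(v.min(),v.max()+1,3):
    k=u[v==r]
    if len(k): print(r,k.min(),k.max(),onz(d,((k.min()+k.max())/2,r),zf+.07)[0])
E
```

```text
160 [65, 59, 63, 65, 64, 64, 63, 60, 59, 59, 58, 60, 73, 90, 108, 119, 128, 133, 141, 151, 150, 149, 149, 149, 146, 137, 130, 143, 160, 166, 166, 165, 164, 164, 167, 162]
200 [158, 157, 155, 160, 156, 159, 158, 157, 156, 159, 153, 122, 91, 97, 115, 125, 131, 138, 145, 153, 151, 152, 149, 145, 140, 134, 134, 153, 164, 168, 166, 165, 164, 164, 163, 163]
230 [165, 167, 166, 166, 164, 167, 167, 167, 166, 160, 127, 83, 68, 75, 76, 80, 81, 82, 83, 85, 83, 77, 82, 73, 68, 79, 125, 156, 166, 166, 166, 166, 167, 164, 162, 161]
320 [166, 167, 166, 167, 166, 165, 167, 168, 167, 145, 106, 96, 110, 122, 129, 137, 149, 159, 163, 168, 161, 153, 145, 136, 129, 138, 154, 165, 167, 167, 166, 167, 167, 166, 170, 170]
350 [175, 175, 174, 175, 175, 173, 172, 176, 172, 136, 92, 96, 114, 124, 132, 140, 150, 162, 166, 167, 159, 150, 139, 131, 133, 153, 163, 164, 161, 164, 166, 166, 165, 168, 166, 167]
380 [64, 63, 62, 64, 62, 65, 59, 64, 61, 72, 90, 107, 119, 127, 135, 143, 152, 164, 169, 163, 154, 147, 136, 131, 144, 158, 166, 165, 165, 163, 165, 165, 166, 166, 165, 166]
145 [0.4991 0.1365]
200 [0.496  0.1852]
245 [0.4935 0.2251]
309 [0.4899 0.2817]
350 [0.4876 0.3179]
390 [0.4854 0.3532]
245 321 240 281
240 275 290 0.49704875571201274
243 275 290 0.4962371492801027
246 275 290 0.4954386637859041
249 246 320 0.4935630761089432
252 246 320 0.4927985952131719
255 245 321 0.4920461803185174
258 246 320 0.49130554800040155
261 246 320 0.49057642364196347
264 246 320 0.4898585410945552
267 247 320 0.48811200669692023
270 247 320 0.4874237600663003
273 247 320 0.4867458847335024
276 248 320 0.4850619855031113
279 248 320 0.48441172788882425
```

Call:
play_rows:
  steps:
    - [[-0.004,0,0.07,-0.01],[-0.004,0,0.14,-0.01],[-0.004,0,0.21,-0.01],[-0.004,0,0.255,-0.01],[-0.004,0,0.255,-0.01]]

```text
t: 9.98
ee_pos: [0.4908, 0.2534, 0.1885]
tcp_rot: [-0.002, -0.033, 0.999, -0.001]
force: [-0.2, -0.7, -1.9]
finger_gap: 0.132
gripper_force: 49.1
```

Call:
play_rows:
  steps:
    - [[0,0,0.01,0],[0,0,0.02,0],[0,0,0.028,0],[0,0,0.028,0],[0,0,0.028,0]]

```text
t: 10.6
ee_pos: [0.4924, 0.2542, 0.1765]
tcp_rot: [0.0, -0.033, 0.999, 0.0]
force: [-0.1, 0.1, -1.4]
finger_gap: 0.131
gripper_force: 49.2
```

```bash
python3 - <<'E'
from m import *
s=snap('scene');d=snap('side');w=snap('wrist');st=ctrl.sense();print(st['ee_pos'],st['force'],st['wrist_torque'])
im=np.vstack([s['image'][100:250,320:480],d['image'][190:390,200:360]]);im=cv2.resize(im,None,fx=1.7,fy=1.7)
cv2.imwrite('pics/e.png',np.hstack([im,cv2.resize(w['image'],(500,im.shape[0]))])[:,:,::-1])
E
```

```text
[0.4924 0.2542 0.1765] [ 0.644   0.7832 -2.4763] [0.0332 0.0286 0.0146]
```

View pics/e.png

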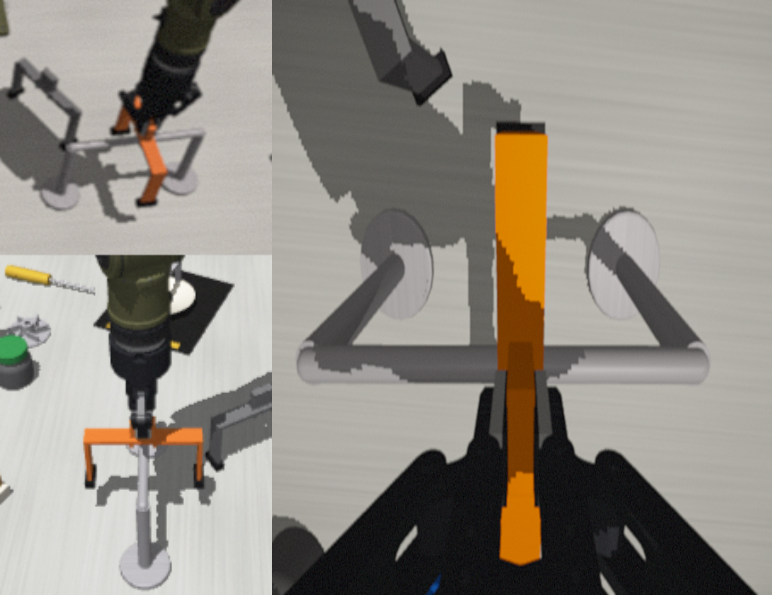

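The guard is astride the bar: in the side crop its ends (83 and 203) are centred on the bar (143), just above contact.

Call:
play_rows:
  steps:
    - [[0,0,0.002,0],[0,0,0.004,0],[0,0,0.006,0],[0,0,0.006,0],[0,0,0.006,0]]

```text
t: 11.38
ee_pos: [0.4923, 0.2541, 0.1735]
tcp_rot: [0.0, -0.033, 0.999, 0.0]
force: [-0.4, 0.1, 1.0]
finger_gap: 0.132
gripper_force: 49.7
```

Call:
play_rows:
  steps:
    - [[0,0,0,0],[0,0,0,0],[0,0,0,0],[0,0,0,0],[0,0,0,0]]
  grip: 0.6

```text
t: 12.0
ee_pos: [0.4923, 0.2541, 0.1733]
tcp_rot: [0.0, -0.033, 0.999, 0.0]
force: [0.4, 0.7, 0.9]
finger_gap: 0.605
gripper_force: 0.0
```

Call:
play_rows:
  steps:
    - [[0,0,-0.02,0],[0,0,-0.07,0],[0,0,-0.15,0],[0,0,-0.23,0],[0,0,-0.3,0]]

```text
t: 12.62
ee_pos: [0.4924, 0.2542, 0.3258]
tcp_rot: [0.001, -0.033, 0.999, 0.0]
force: [0.0, -0.6, -0.8]
finger_gap: 0.601
gripper_force: 0.0
```

```bash
python3 - <<'E'
from m import *
s=snap('scene');d=snap('side');st=ctrl.sense();print(st['t'],st['ee_pos'],st['tcp_rot'],st['force'])
im=np.hstack([s['image'][100:250,320:480],d['image'][230:380,200:360]]);im=cv2.resize(im,None,fx=2,fy=2)
cv2.imwrite('pics/f.png',im[:,:,::-1])
E
```

```text
12.725 [0.4941 0.2551 0.3285] [ 0.004  -0.0328  0.9995  0.0019] [ 0.2728  0.3345 -0.6131]
```

View pics/f.png

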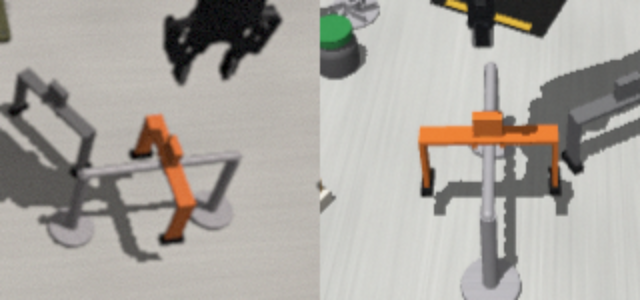

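The guard hangs level on the bar, released, with the fingers clear above.

Call:
play_rows:
  steps:
    - [[0.01,-0.1,0,0.11],[0.02,-0.22,0,0.22],[0.02,-0.34,0,0.33],[0.03,-0.46,0,0.44],[0.04,-0.58,0,0.55]]
  grip: 0.7

```text
t: 13.35
ee_pos: [0.4908, -0.0383, 0.323]
tcp_rot: [-0.0, 0.391, 0.92, -0.0]
force: [0.8, 0.2, -1.0]
finger_gap: 0.695
gripper_force: 0.0
```

Call:
play_rows:
  steps:
    - [[-0.07,-0.07,0,0.11],[-0.14,-0.14,0,0.22],[-0.2,-0.2,0,0.33],[-0.25,-0.245,0,0.44],[-0.25,-0.245,0,0.55]]

```text
t: 13.98
ee_pos: [0.4905, -0.2139, 0.3225]
tcp_rot: [-0.0, 0.742, 0.671, -0.0]
force: [-0.1, 1.5, -0.3]
finger_gap: 0.699
gripper_force: 0.0
```

Call:
play_rows:
  steps:
    - [[0,0,0.01,0.1],[0,0,0.03,0.185],[0,0,0.05,0.185],[0,0,0.05,0.185],[0,0,0.05,0.185]]

```text
t: 14.6
ee_pos: [0.4909, -0.2115, 0.2984]
tcp_rot: [0.0, 0.828, 0.56, 0.0]
force: [-0.3, 0.1, -0.9]
finger_gap: 0.702
gripper_force: 0.0
```

```bash
python3 - <<'E'
from m import *
c=snap('wrist');st=ctrl.sense();print(st['t'],st['ee_pos'],st['tcp_rot'],st['force'])
cv2.imwrite('pics/g.png',c['image'][:,:,::-1])
Z=dict(dish_lip=.026,dish_bail=.071,dish=.004,ball_center=.021)
for q in Z: print(q,[(np.round(r['position'],1),round(r['confidence'],2),onz(c,r['position'],Z[q])) for r in ctrl.pinpoint(c,q)])
im=c['image'].astype(int);R,G,B=im[...,0],im[...,1],im[...,2]
red=(R>100)&(G<R*.3)&(B<R*.35);red[260:]=0;g=ground(c,red,.026);print('red',g.mean(0))
r=ctrl.cut_out(c,'mat');g=np.array([onz(c,p,.004) for p in ctr(c,r[0]['mask'])],np.float32); print(cv2.minAreaRect(cv2.convexHull(g)*1000))
E
```

```text
14.65 [ 0.491  -0.2116  0.2986] [0.0002 0.8282 0.5604 0.0001] [ 0.1216 -0.4412 -0.3817]
dish_lip [(array([353.8, 170.1]), 0.7, array([ 0.5686, -0.2498]))]
dish_bail [(array([275.2, 178.3]), 0.69, array([ 0.4861, -0.2153]))]
dish [(array([397. , 324.4]), 0.96, array([ 0.5595, -0.4885])), (array([278.7, 160.3]), 0.56, array([ 0.4916, -0.2114]))]
ball_center [(array([277.4, 168.6]), 0.51, array([ 0.4878, -0.2168]))]
red [ 0.556  -0.2457]
((489.8755798339844, -215.1171417236328), (230.00039672851562, 201.68348693847656), 68.20378875732422)
```

View pics/g.png

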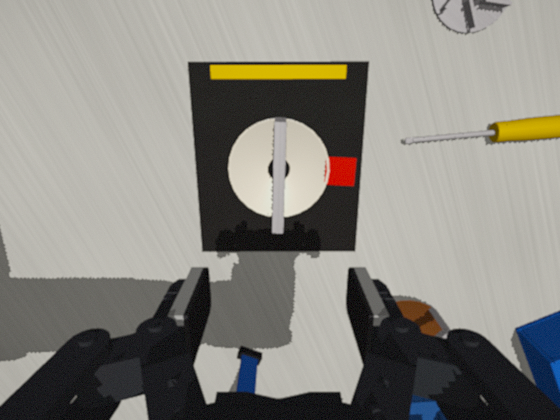

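The view shows the bail bar from (281,119) to (278,232), ball in the middle at (279,168), and lip at (342,172); the dish is slightly turned against the mat.

```bash
python3 - <<'E'
from m import *
c=snap('wrist')
a=onz(c,(280.5,119),.076);b=onz(c,(278,233),.076);print(a,b,(a+b)/2,np.hypot(*(a-b)),np.degrees(np.arctan2(*(a-b)[::-1])))
im=c['image'].astype(int);w=(im.min(2)>150);w[:110]=0;w[225:]=0;w[:,:222]=0;w[:,335:]=0
k=ctr(c,w);g=np.array([onz(c,p,.024) for p in k],np.float32);print(cv2.minEnclosingCircle(g*1000))
E
```

```text
[ 0.5133 -0.1623] [ 0.4673 -0.2706] [ 0.4903 -0.2165] 0.11767842614526301 66.9916651538921
((487.4683837890625, -222.25584411621094), 62.622676849365234)
```

Call:
play_rows:
  steps:
    - [[-0.008,0,0.1,0.015],[-0.008,0,0.2,0.015],[-0.008,0,0.28,0.015],[-0.008,0,0.34,0.015],[-0.008,0,0.36,0.015]]
  grip: 0.45

```text
t: 15.58
ee_pos: [0.488, -0.2147, 0.1165]
tcp_rot: [-0.002, 0.835, 0.55, -0.001]
force: [-0.2, -0.0, 0.7]
finger_gap: 0.451
gripper_force: 0.0
```

```bash
python3 - <<'E'
from m import *
s=snap('scene');d=snap('side');c=snap('wrist');st=ctrl.sense();print(st['t'],st['ee_pos'],st['tcp_rot'],st['finger_gap'])
im=np.hstack([cv2.resize(s['image'][165:255,190:300],(330,270)),cv2.resize(d['image'][165:255,240:350],(330,270))])
im=np.vstack([im,cv2.resize(c['image'][100:330,:],(660,271))])
cv2.imwrite('pics/i.png',im[:,:,::-1])
E
```

```text
15.725 [ 0.4897 -0.2155  0.1188] [0.0002 0.835  0.5502 0.0001] 0.45357980933458314
```

View pics/i.png

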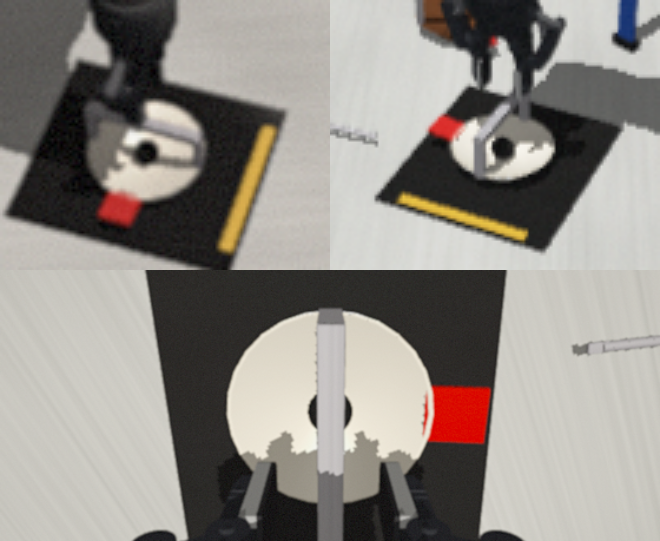

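The jaws (260 and 398 in the lower crop) are centred on the bail bar (330), ball in the middle.

Call:
play_rows:
  steps:
    - [[0,0,0.03,0],[0,0,0.06,0],[0,0,0.085,0],[0,0,0.104,0],[0,0,0.104,0]]
  grip: 0.3

```text
t: 16.35
ee_pos: [0.4886, -0.2149, 0.0653]
tcp_rot: [-0.001, 0.835, 0.55, -0.001]
force: [-0.9, -0.1, -0.1]
finger_gap: 0.302
gripper_force: 0.0
```

Call:
play_rows:
  steps:
    - [[0,0,0,0],[0,0,0,0],[0,0,0,0],[0,0,0,0],[0,0,0,0]]
  grip: 0.18
  force: 40

```text
t: 16.98
ee_pos: [0.4894, -0.2153, 0.0664]
tcp_rot: [0.0, 0.835, 0.55, 0.0]
force: [0.3, 1.0, -0.0]
finger_gap: 0.173
gripper_force: 0.0
```

Call:
play_rows:
  steps:
    - [[0,0,0,0],[0,0,0,0],[0,0,0,0],[0,0,0,0],[0,0,0,0]]
  grip: 0.14

```text
t: 17.6
ee_pos: [0.4896, -0.2154, 0.0664]
tcp_rot: [0.0, 0.835, 0.55, 0.0]
force: [0.2, -0.5, 0.7]
finger_gap: 0.14
gripper_force: 1.2
```

Call:
play_rows:
  steps:
    - [[0,0,0,0],[0,0,0,0],[0,0,0,0],[0,0,0,0],[0,0,0,0]]
  grip: 0
  force: 60

```text
t: 18.23
ee_pos: [0.4896, -0.2154, 0.0665]
tcp_rot: [0.0, 0.835, 0.55, 0.0]
force: [0.5, 1.1, 5.7]
finger_gap: 0.125
gripper_force: 59.0
```

Call:
play_rows:
  steps:
    - [[0,0,-0.004,0],[0,0,-0.012,0],[0,0,-0.022,0],[0,0,-0.032,0],[0,0,-0.042,0]]

```text
t: 18.85
ee_pos: [0.4894, -0.2153, 0.0877]
tcp_rot: [0.0, 0.835, 0.55, 0.0]
force: [-0.0, -0.3, -2.0]
finger_gap: 0.127
gripper_force: 58.5
```

Call:
play_rows:
  steps:
    - [[0,0,-0.01,0],[0,0,-0.02,0],[0,0,-0.03,0],[0,0,-0.036,0],[0,0,-0.04,0]]

```text
t: 19.48
ee_pos: [0.4894, -0.2153, 0.1075]
tcp_rot: [0.0, 0.835, 0.55, 0.0]
force: [0.1, 0.1, -2.1]
finger_gap: 0.127
gripper_force: 58.5
```

```bash
python3 - <<'E'
from m import *
s=snap('scene');d=snap('side');c=snap('wrist');st=ctrl.sense();print(st['t'],st['ee_pos'],st['tcp_rot'],st['finger_gap'],st['wrist_torque'])
im=np.hstack([cv2.resize(s['image'][165:255,190:300],(330,270)),cv2.resize(d['image'][165:255,240:350],(330,270))])
im=np.vstack([im,cv2.resize(c['image'][100:330,:],(660,271))])
cv2.imwrite('pics/j.png',im[:,:,::-1])
E
```

```text
19.625 [ 0.4894 -0.2153  0.1073] [0.     0.835  0.5502 0.    ] 0.12357589082929625 [-0.057   0.0543 -0.039 ]
```

View pics/j.png

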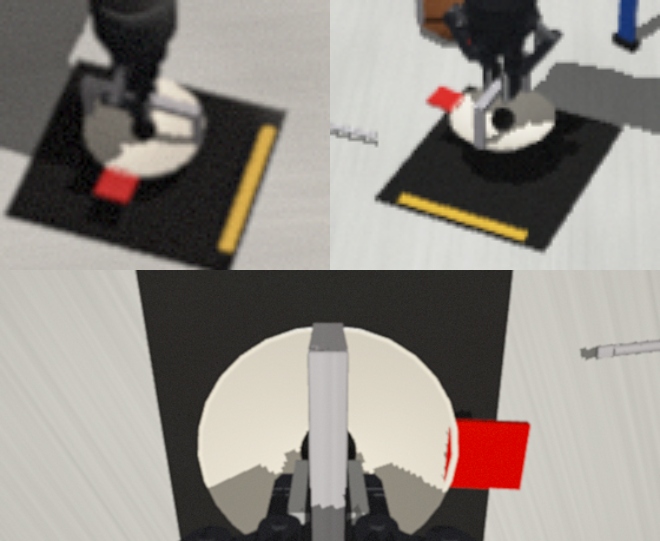

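The dish hangs level about 4 cm up, ball at the middle (side crop 503,118).

Call:
play_rows:
  steps:
    - [[0,0,-0.01,0],[0,0,-0.025,0],[0,0,-0.04,0],[0,0,-0.055,0],[0,0,-0.07,0]]

```text
t: 20.25
ee_pos: [0.4894, -0.2153, 0.143]
tcp_rot: [0.0, 0.835, 0.55, 0.0]
force: [0.4, -0.2, -2.2]
finger_gap: 0.125
gripper_force: 58.5
```

Call:
play_rows:
  steps:
    - [[0,0,-0.015,0],[0,0,-0.028,0],[0,0,-0.036,0],[0,0,-0.04,0],[0,0,-0.04,0]]

```text
t: 20.88
ee_pos: [0.4893, -0.2153, 0.1623]
tcp_rot: [-0.0, 0.835, 0.55, -0.0]
force: [0.0, -0.9, -2.2]
finger_gap: 0.126
gripper_force: 58.5
```

Call:
play_rows:
  steps:
    - [[0,0,0,-0.01],[0,0,0,-0.03],[0,0,0,-0.06],[0,0,0,-0.09],[0,0,0,-0.12]]

```text
t: 21.5
ee_pos: [0.4893, -0.2152, 0.1621]
tcp_rot: [-0.0, 0.779, 0.627, -0.0]
force: [-0.4, 0.2, -2.8]
finger_gap: 0.125
gripper_force: 58.5
```

```bash
cat > chk.py <<'E'
from m import *
s=snap('scene');d=snap('side');st=ctrl.sense();print(st['t'],st['ee_pos'],st['tcp_rot'],st['finger_gap'],st['gripper_force'])
e=st['ee_pos']; h=e[2]-.0665+.004
for q,z in(('ball_center',h+.017),('dish_lip',h+.022),('dish',h)):
  for c in(s,d):
    r=[(onz(c,r['position'],z),round(r['confidence'],2)) for r in ctrl.pinpoint(c,q)]
    print(q,[x for x in r if np.hypot(*(x[0]-e[:2]))<.12])
E
python3 chk.py
```

```text
21.6 [ 0.4893 -0.2153  0.1622] [-0.0001  0.7793  0.6266 -0.0001] 0.1213934725584626 58.494651317596436
ball_center [(array([ 0.4881, -0.2184]), 0.44)]
ball_center [(array([ 0.496 , -0.1995]), 0.53)]
dish_lip [(array([ 0.5795, -0.2429]), 0.67)]
dish_lip [(array([ 0.5196, -0.2815]), 0.59), (array([ 0.5699, -0.2202]), 0.57)]
dish [(array([ 0.4922, -0.2154]), 0.85)]
dish [(array([ 0.4859, -0.2049]), 0.64)]
```

Call:
play_rows:
  steps:
    - [[0,0,0,-0.04],[0,0,0,-0.08],[0,0,0,-0.12],[0,0,0,-0.16],[0,0,0,-0.2]]

```text
t: 22.52
ee_pos: [0.4894, -0.2153, 0.1623]
tcp_rot: [0.0, 0.671, 0.741, 0.0]
force: [0.2, -0.1, -2.8]
finger_gap: 0.127
gripper_force: 58.5
```

Call:
play_rows:
  steps:
    - [[0,0,0,-0.04],[0,0,0,-0.08],[0,0,0,-0.12],[0,0,0,-0.16],[0,0,0,-0.2]]

```text
t: 23.15
ee_pos: [0.4894, -0.2153, 0.1623]
tcp_rot: [0.0, 0.547, 0.837, -0.0]
force: [0.2, -0.4, -2.0]
finger_gap: 0.128
gripper_force: 58.5
```

Call:
play_rows:
  steps:
    - [[0,0,0,-0.04],[0,0,0,-0.08],[0,0,0,-0.12],[0,0,0,-0.16],[0,0,0,-0.2]]

```text
t: 23.78
ee_pos: [0.4894, -0.2153, 0.1623]
tcp_rot: [0.0, 0.409, 0.912, -0.0]
force: [0.0, -0.4, -2.6]
finger_gap: 0.126
gripper_force: 58.5
```

Call:
play_rows:
  steps:
    - [[0,0,0,-0.04],[0,0,0,-0.08],[0,0,0,-0.12],[0,0,0,-0.16],[0,0,0,-0.19]]

```text
t: 24.4
ee_pos: [0.4894, -0.2153, 0.1623]
tcp_rot: [0.0, 0.269, 0.963, -0.0]
force: [0.6, 0.4, -2.4]
finger_gap: 0.126
gripper_force: 58.5
```

Call:
play_rows:
  steps:
    - [[0,0,0,-0.03],[0,0,0,-0.06],[0,0,0,-0.08],[0,0,0,-0.095],[0,0,0,-0.105]]

```text
t: 25.02
ee_pos: [0.4894, -0.2153, 0.1623]
tcp_rot: [0.0, 0.189, 0.982, -0.0]
force: [-0.1, 0.7, -1.1]
finger_gap: 0.128
gripper_force: 58.5
```

Call:
play_rows:
  steps:
    - [[0,0,0,0],[0,0,0,0],[0,0,0,0],[0,0,0,0],[0,0,0,0]]

```text
t: 25.65
ee_pos: [0.4894, -0.2153, 0.1623]
tcp_rot: [0.0, 0.19, 0.982, -0.0]
force: [1.0, 0.3, -2.5]
finger_gap: 0.126
gripper_force: 58.5
```

```bash
cat >> chk.py <<'E'
c=snap('wrist')
for q,z in(('ball_center',h+.017),('dish_lip',h+.022),('dish',h)): print('w',q,[(onz(c,r['position'],z),round(r['confidence'],2)) for r in ctrl.pinpoint(c,q)])
for x,win in((s,(190,150,300,255)),(d,(240,150,350,250))):
    im=x['image'].astype(int);R,G,B=im[...,0],im[...,1],im[...,2];m=(R>100)&(G<R*.3)&(B<R*.35)
    k=np.zeros_like(m);k[win[1]:win[3],win[0]:win[2]]=1;m&=k
    g=ground(x,m,h+.022) if m.any() else []
    if len(g): print('lip',len(g),g.mean(0),np.degrees(np.arctan2(*(g.mean(0)-e[:2])[::-1])))
for x in(s,d): print([(r['box'],round(r['confidence'],2)) for r in ctrl.boxes_of(x,'guard')])
E
python3 chk.py
```

```text
25.75 [ 0.4893 -0.2153  0.1623] [-0.      0.1899  0.9818  0.    ] 0.12402045472519402 58.48347723484039
ball_center [(array([ 0.5031, -0.2185]), 0.51)]
ball_center [(array([ 0.4862, -0.2168]), 0.4)]
dish_lip [(array([ 0.5249, -0.1483]), 0.73)]
dish_lip [(array([ 0.5278, -0.1441]), 0.85)]
dish [(array([ 0.4941, -0.2195]), 0.88)]
dish [(array([ 0.4886, -0.2019]), 0.67)]
w ball_center []
w dish_lip [(array([ 0.5213, -0.1363]), 0.87), (array([ 0.481 , -0.3331]), 0.75)]
w dish [(array([ 0.5084, -0.387 ]), 0.94), (array([ 0.491 , -0.2164]), 0.82)]
lip 95 [ 0.5177 -0.1499] 66.56645793926526
lip 67 [ 0.5191 -0.1513] 65.05803955948289
[([387.0, 159.1, 31.1, 63.4], 0.96), ([323.6, 133.3, 45.0, 57.1], 0.94), ([120.1, 139.6, 46.2, 51.8], 0.88)]
[([335.4, 146.1, 34.1, 37.7], 0.74), ([251.6, 285.8, 71.0, 44.8], 0.67), ([324.7, 263.2, 56.2, 55.8], 0.66), ([204.4, 198.3, 27.8, 11.4], 0.48)]
```

Call:
play_rows:
  steps:
    - [[0,0,0,0],[0,0,0,0],[0,0,0,0],[0,0,0,0],[0,0,0,0]]

```text
t: 26.98
ee_pos: [0.4894, -0.2153, 0.1623]
tcp_rot: [0.0, 0.19, 0.982, -0.0]
force: [1.1, 1.2, -2.0]
finger_gap: 0.124
gripper_force: 58.5
```

```bash
python3 - <<'E'
from m import *
h=ctrl.sense()['ee_pos'][2]-.0625
for n in('scene','side'):
    c=snap(n);im=c['image'].max(2);b=proj(c,[.4894,-.2153,h+.017]);print(n,b)
    print([(r['position'],r['confidence']) for r in ctrl.pinpoint(c,'ball_center')])
    x,y=np.round(b).astype(int);print(im[y-9:y+10,x-11:x+12])
E
```

```text
scene [238.0359 196.9533]
[([236.2, 197.9], 0.55), ([238.9, 186.7], 0.5)]
[[121 119  89  58  61  75  94  99  99  83  72  66  56  32  17  61 149 217
  233 230 227 226 223]
 [117 120 111  89  79 100 131 154 150 117  86  70  58  25  32 103 187 229
  231 225 226 226 222]
 [118 120 114 107 119 140 165 181 175 142  93  68  61  41  69 147 211 231
  228 227 226 225 223]
 [118 113 116 125 151 171 175 174 161 147 106  74  75  89 126 194 227 229
  227 225 225 223 222]
 [117 118 114 135 168 180 179 172 149 129 104  73  94 154 195 228 230 228
  227 228 224 224 220]
 [112 116 125 157 178 179 179 160 123  99  67  49  95 183 233 237 231 234
  229 226 223 222 223]
 [116 117 130 163 180 175 175 136  92  53  22  22  63 148 209 232 229 226
  223 223 225 222 222]
 [114 118 144 168 174 174 159 119  65  21  16  11  31  78 142 175 176 179
  170 178 208 220 221]
 [115 130 157 173 179 173 143  90  42  20  18   2   7  31  78 112 122 125
  118 139 190 224 222]
 [120 144 167 178 172 160 119  69  35   9  10  23  17  16  54  97 117 114
  108 130 190 214 219]
 [124 151 174 180 171 149  96  44  23  25  22  15   4  1
[... 2035 characters left out ...]
175 169 170 168 167]
 [231 232 233 234 236 237 234 154  65  49  28  39  47  92 124 129 182 241
  240 239 239 238 237]
 [228 229 231 231 231 233 234 233 120 101  78  89  93 123 124 179 238 238
  238 237 236 236 235]
 [224 227 227 228 230 229 229 207 121 122 119 121 118 118 136 235 234 234
  235 233 233 232 232]
 [219 223 224 224 226 227 222 155 153 152 112 113 114 119 170 232 232 230
  230 230 229 230 222]
 [205 223 220 215 222 223 224 224 225 219 153 154 153 165 226 228 228 227
  224 218 214 210 164]
 [223 229 219 197 219 213 220 221 223 222 221 223 216 223 220 218 219 212
  182 151 125  42  72]
 [213 212 213 223 221 193 217 207 207 200 202 198 164 203 184 169 178 137
   58  15  23  22  18]]
```

The ball's dark blob lies within 1–2 px of the dish axis in both views, so the ball is centred. I'm handing in.

```bash
python3 -c "
from plant import ctrl
print(ctrl.finish_job())"
```

```text
the job is handed in; nothing more can be done
None
```

The job is handed in (no verdict was returned): the orange guard hangs released on the rail's bar, and the dish is held still and level about 10 cm above the bench, ball in the middle, lip within about 3° of the stripe's direction.

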